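# Lock a stock carton away in the medicine case

## Task

Take the carton from the metal stock stand and lower it, upright and without dropping it, to the floor of the open bay in the grey medicine case; its tight stand and the narrow bay call for different grips, so set it down on the black mat and take it again the other way. Then shut the lid fully, and only after that swing the steel hasp on its front all the way over the staple until it lies flat. Leave the other bottles, the jar and the flat carton where they are.

Things in the scene. Friction and masses are not known exactly. Their poses are not given: they have to be found in the camera images.
- carton_center (a point): centre of the carton to lock away: rigid white paper carton with a grey band, 58 (own x) x 44 (own y) x 90 mm tall (own z up), 0.10 to 0.19 kg. It stands in the stand, underside 4 mm above the table; there only its two 58 mm wide faces (to its own +y and -y) are free, so it is gripped across its 44 mm.
- stand: aluminium sheet stock stand fixed to the table, left or right of the mat; origin at the centre of its underside. Base 90 (x) x 56 (y) x 4 mm; two upright end plates 3 mm thick, 50 mm wide, up to z = 106 mm, inner faces at x = -34 and +34 mm; open at +y, -y and top. The carton stands between the plates, its own x along the stand's.
- mat: black rubber mat 130 (x) x 100 (y) x 3 mm thick, fixed flat on the table between case and stand, empty: the place to set the carton down to change grip. Origin at the centre of its underside; its yaw varies little.
- case: grey steel medicine case fixed to the table, on the mat's other side; origin at the centre of its underside, x to its back (lid hinge), y to its left, z up, front to -x. Outside 124 (x) x 100 (y) mm, walls 4 mm, rim at z = 116 mm. Its left part is filled with black foam up to z = 106 mm, its right part is the open bay.
- bay (a point): centre of the bay's floor, at (0, -19, 6) mm in the case's frame; axes as the case's. The bay is 116 mm long in x, 54 mm wide in y, 110 mm deep. The carton fits only with its 44 mm across the 54 mm; this leaves 29 mm before and behind it for fingers, and 20 mm from its top to the rim.
- lid (a joint): angle of the case's lid about its hinge at the back rim: 0 shut, starts open at about 1.8 to 1.95 rad (leaning back past upright), stop at 2.1. Stiff: it stays where it is left; about 0.3 N m, plus the weight of the 0.25 kg lid, moves it. Push its outer side from behind towards the front, then down.
- lid_hinge (a point): the lid's hinge axis, at (62, 0, 116) mm in the case's frame, along the case's y. The lid is a plate 124 mm long from the hinge and 100 mm wide, from 0 to 8 mm above (outside) the axis when shut. A steel tab 40 mm wide hangs 28 mm inwards from its front edge, with a U-shaped staple standing 20 mm out.
- lid_edge (a point): middle of the lid's free front edge, half-way through its thickness, 124 mm from the hinge: tells where the lid stands.
- hasp (a joint): angle of the hasp strap about its upright pin on the case's front: 0 lies flat along the front over the staple, starts open at about 1.1 to 1.7 rad (pi/2 stands straight out to the case's -x), stop at 2.0. Stays where it is left; about 0.05 N m moves it. Push it from its outer (left) side round towards the case's right and against the front.
- hasp_pin (a point): axis of the hasp's upright pin at strap mid-height, at (-72, 42, 97) mm in the case's frame. Steel strap 80 mm long from the pin, 30 mm high, 4 mm thick; closed it runs to the case's right (-y) and its slot, centred 58 mm from the pin, goes over the staple, which then stands 14 mm out of it: push nearer to the pin, 25 to 40 mm from it.
- hasp_end (a point): free end of the hasp strap, mid-height, 80 mm from the pin.
- amber_bottle: bystander, loose, to be left alone: small bottle of amber glass with white cap, 52 mm across, 95 mm tall, upright behind the mat; origin at the centre of its underside
- stock_bottle: bystander, loose, to be left alone: large white stock bottle, 80 mm across, 150 mm tall, upright at the left side of the work area; origin at the centre of its underside
- jar: bystander, loose, to be left alone: low white jar, 64 mm across, 60 mm tall, at the right side of the work area; origin at the centre of its underside
- flat_carton: bystander, loose, to be left alone: brown cardboard carton 120 x 70 x 30 mm lying flat at the right side; origin at the centre of its underside
- carton: the same carton; origin at the centre of its underside
There are look-alikes about, which are no part of the job. Leave any purple look-alike of the case alone.

How it is judged:
On the way, in this order (a step that is already met when the one before it is completed fails the run):
1. the carton stands upright on the floor of the case's bay (x of carton_center in the frame of case between -0.036 and 0.036 m and y of carton_center in the frame of case between -0.029 and -0.009 m and z of carton_center in the frame of case between 0.044 and 0.059 m and angle between carton_center's own z axis and vertical below 0.12 rad), for 0.2 s.
2. the lid is fully shut, the hasp still open (value of joint lid below 0.06 rad and value of joint hasp above 0.2 rad), for 0.2 s.
3. the hasp lies flat over the staple, the lid shut (value of joint lid below 0.06 rad and value of joint hasp below 0.1 rad), for 0.2 s.
At the end, for the whole second after the job is handed in: The carton stands upright (within 7 degrees) and still on the floor of the case's bay, the lid is shut (within 0.06 rad) and the hasp lies flat over the staple (within 0.1 rad) (all of step 1 and all of step 3 and linear speed of carton below 0.03 m/s); the robot touches nothing.
It fails at once if the carton is dropped into the case (falls faster than 0.5 m/s inside it) (horizontal distance between carton_center and bay below 0.06 m and z of carton_center in the frame of case below 0.115 m and linear speed of carton above 0.5 m/s).
It fails at once if a bystander (a bottle, the jar or the flat carton) is shifted by more than 30 mm or tipped over (distance of any of amber_bottle, stock_bottle, jar, flat_carton from where it was at the start of the episode above 0.03 m or angle between any of amber_bottle, stock_bottle, jar, flat_carton's own z axis and vertical above 0.5 rad).
It also fails if it takes over 72 s, if anything falls off the work surface, if the arm or the gripper's body presses on something with over 40 N, if the wrist force passes 120 N, or if a joint passes its speed limit or range.

## Robot

A 6-joint arm with a two-finger parallel gripper is mounted at the origin on the work surface. World frame = base frame: x ahead of the robot, y to its left, z up, the work surface at z = 0. Lengths are in m, angles in rad, forces in N, time in s.
With the tool pointing down it reaches from about 0.225 to 0.875 m from the base axis. Payload 3.4 kg.
Tool frame: the origin (TCP) lies on the centre line of the jaws, within the pads' length; the fingertips stand 17 mm ahead of it and the grasp point (between the pads) lies 2 mm behind it; z points along the fingers, y is the line along which they close (so a half turn about z gives the same grasp; the last joint's range is limited). The gripper opens to 85 mm and grips with 20 to 120 N. Pads are 22 mm wide; open, the fingers measure 114 mm over their backs; the gripper's body (76 mm by 85 mm) begins 54 mm behind the grasp point. The pads swing forward as they close: fully open they stand 13 mm farther back than shut.
Start: joints at [1.174, 0.276, 1.505, -0, 1.361, -0.121], TCP at [0.157, 0.553, 0.248] pointing down, gripper open.
Joint ranges: [-2.89, 2.89], [-0.75, 2.08], [0.22, 2.7], [-1.18, 4.32], [0.11, 2.71], [-2.7, 2.7]. Speed limits (rad/s): [2.57, 2.57, 3.14, 3.14, 3.14, 3.14].

## Interface

Orientations are given as a unit quaternion [w, x, y, z].
In Python, from rig import manip gives the robot as it stands.
- The arm moves only by the tool move_arm, never from a script. Its argument "steps" is one flat list of numbers, 7 for each row, row after row: the turn, a rotation vector about the world's x, y, z normalised to -1 to 1, where 1 is 360 degrees, then the shift along the world's x, y, z normalised to -1 to 1, where 1 is 1 m, then the opening, from -1 (shut) to 1 (fully open). A call has exactly 10 rows; each row is the pose to reach, as a shift and turn from the pose commanded when the call began, turning the shorter way round; what a row does not reach only later rows make up. A row lasts 1/10 s, in which the tool goes at most 50 mm and 8.59 degrees, less where a joint would pass 70% of its speed; a pose out of reach is approached as far as the arm can. A call with a number of a shift or a turn outside -1 to 1 is refused whole. A call with a gripper value outside its range is refused whole. The fingers move at their own pace and stop on an object; "squeeze" is the grip in N (left out, the last holds). Time passes only in rows, so rows that repeat a pose let the fingers close, or fill a call up. It gives the time, the measured TCP pose, the force, the opening and the grip force at its end, in the units of the state.
- manip.get_state(): the state, without advancing time (a new reading comes with each control period).
- manip.get_image(name): name is "scene" or "top"; returns a dict with "pixels" (480x640x3 uint8, blue, green, red), "fx", "fy", "cx", "cy" (pixels), "R" (3x3) and "t" (3): a world point X has camera coordinates R X + t. Camera axes: x right, y down, z forward; pixel columns grow to the right and rows downward; lengths in m; the calibration is good to about 2 mm. A picture is of the moment at which its call begins. There is no depth.
- manip.sign_off(): hands the job in; it is judged then, once.
The state is a dict: "clock": time; "qpos": joint angles; "qd": joint speeds; "effort": joint torques, N m; "position": TCP position; "ee_rot": TCP orientation; "contact_force": force on the tool from outside, world axes, zero at the start; "moment": the same for the moment, N m; "width": finger opening in m; "gripper_force": force on a finger pad.
Only numpy, scipy, OpenCV 4.12 (cv2) and the standard library are available. Lean on these libraries where they do the work, as an engineer would, in place of code of your own. Each camera call takes 0.05 s, during which the arm holds its last target. There are 200 camera calls.

## Working session

There is one attempt and no reset: what is moved stays moved. The work goes in short steps, Python scripts to look and compute and a tool call to move; the robot and the scene stay as the last step left them, time stands still between calls to the robot, and variables do not carry over. Pictures are saved under pics/ and viewed, at most 10 in all, crops included, and the job is handed in when it is done.

Besides the shell and the picture viewer there is one more tool, called after "Request:" as name(argument=value, ...) on one line, values as JSON. move_arm: Moves the arm, as the interface text tells. Scaled input: -1 to 1 covers 1 m each way for a shift and 360 degrees each way for a turn. Its arguments: {"type":"object","properties":{"steps":{"type":"array"},"squeeze":{"type":"number"}},"required":["steps"]}

```bash
ls; mkdir -p pics; python3 - <<'E'
from rig import manip
import cv2,numpy as np,pickle
s=manip.get_state();print({k:np.round(v,3).tolist() for k,v in s.items()})
for n in("scene","top"):
    d=manip.get_image(n);cv2.imwrite(f"pics/{n}0.png",np.array(d["pixels"]));pickle.dump(d,open(f"{n}0.pkl","wb"))
    print(n,d["fx"],d["cx"],d["cy"],np.round(d["R"],3).tolist(),np.round(d["t"],3), -np.array(d["R"]).T@d["t"])
E
```

```text
pics
{'clock': 0.0, 'qpos': [1.174, 0.277, 1.506, -0.0, 1.361, -0.121], 'qd': [-0.002, -0.0, 0.0, -0.002, 0.001, -0.001], 'effort': [-0.001, -41.676, -24.58, -0.0, 0.011, 0.0], 'position': [0.156, 0.553, 0.247], 'ee_rot': [-0.0, 0.137, 0.991, -0.001], 'contact_force': [-0.148, -0.379, 0.687], 'moment': [-0.027, -0.043, 0.026], 'gripper_force': 0.0, 'width': 0.085}
scene 460.7457216314051 328.33422742701373 240.12615936118434 [[-0.592, 0.806, -0.017], [0.535, 0.376, -0.757], [-0.603, -0.457, -0.654]] [ 0.338 -0.186  1.462] [1.18128991 0.4663506  0.82114928]
top 525.0752527518351 321.05218104260626 230.77816593922043 [[0.019, -1.0, -0.007], [-0.996, -0.018, -0.085], [0.085, 0.008, -0.996]] [-0.023  0.501  1.166] [ 0.40114235 -0.02337468  1.20379473]
```

View pics/scene0.png

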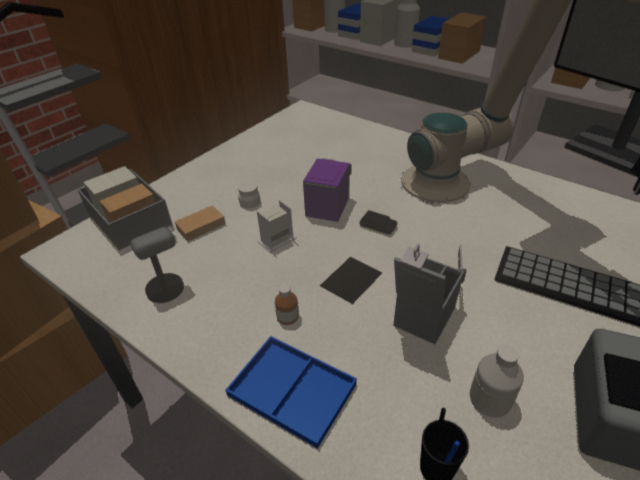

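View pics/top0.png

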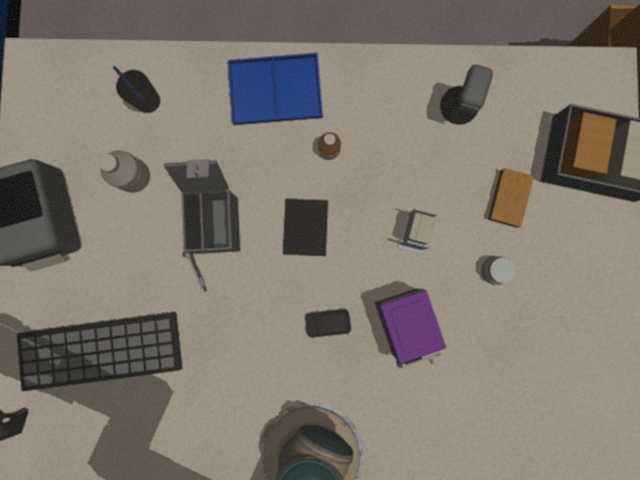

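Scene: the grey open case is at top px (207,215), with its lid leaning back (200,175) and its hasp strap at (197,270). The purple look-alike is at (410,325), the mat at (306,227) and the white carton in the metal stand at (420,228). Other box-like items are the flat brown carton (510,197), the grey bin (600,150) and the blue tray (275,88). I choose the grey case and the carton between the metal plates, and check both in a close crop.

```bash
python3 - <<'E'
import cv2,numpy as np
t=cv2.imread("pics/top0.png");s=cv2.imread("pics/scene0.png")
r=lambda im,x,y,w,h,k:cv2.resize(im[y:y+h,x:x+w],None,fx=k,fy=k,interpolation=cv2.INTER_CUBIC)
a=r(t,155,145,100,150,4); b=r(t,380,195,80,60,5); c=r(s,250,195,60,60,5)
o=np.zeros((600,800,3),np.uint8);o[:, :400]=a;o[:300,400:]=b;o[300:,400:700]=c
cv2.imwrite("pics/crop1.png",o)
E
```

```text
(no output)
```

View pics/crop1.png

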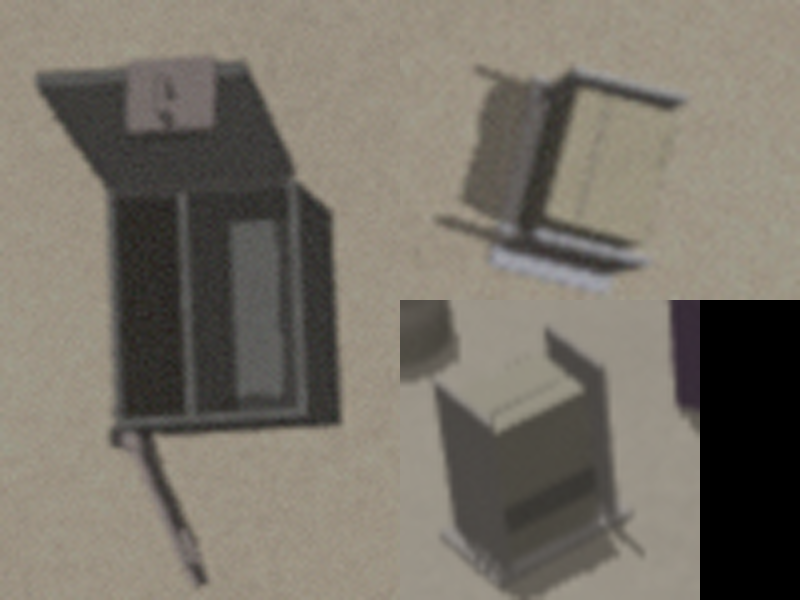

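The crop confirms the choice. The case rim corners are near crop (115,428), (303,415), (297,185) and (110,190), and the hasp runs from (130,437) to (203,580). The carton sits between two plates, whose top edges are (570,72)-(685,100) and (535,232)-(648,262). I'll fit the models to these.

```bash
cat > h.py <<'E'
import numpy as np,cv2,pickle
from scipy.optimize import least_squares
def load(n): return pickle.load(open(n+".pkl","rb"))
def proj(d,X):
    c=np.atleast_2d(X)@np.array(d["R"]).T+d["t"]
    return np.c_[d["fx"]*c[:,0]/c[:,2]+d["cx"],d["fy"]*c[:,1]/c[:,2]+d["cy"]]
def T(p,X):
    X=np.atleast_2d(np.array(X,float));c,s=np.cos(p[2]),np.sin(p[2])
    return np.c_[p[0]+c*X[:,0]-s*X[:,1],p[1]+s*X[:,0]+c*X[:,1],X[:,2]]
def ray(d,uv,z):
    R=np.array(d["R"]);o=-R.T@d["t"];v=R.T@[(uv[0]-d["cx"])/d["fx"],(uv[1]-d["cy"])/d["fy"],1]
    return o+v*(z-o[2])/v[2]
def fit(d,L,uv,p0):
    r=least_squares(lambda p:(proj(d,T(p,L))-uv).ravel(),p0);return r.x,r.fun.reshape(-1,2)
def lidpts(a):  # case frame, plate outline, rotated about hinge; shut a=0
    P=[]
    for l,h in((0,0),(124,0),(124,8),(0,8)):
        P.append((62-l*np.cos(a)+h*np.sin(a),116+l*np.sin(a)+h*np.cos(a)))
    return np.array([[x,y,z] for y in(-50,50) for x,z in P])/1000
def hasp(a,r=80,z=97): return np.array([-72-r*np.sin(a),42-r*np.cos(a),z])/1000
E
python3 - <<'E'
from h import *
d=load("top0");s=load("scene0")
A=lambda x,y:[155+(x+.5)/4-.5,145+(y+.5)/4-.5]
B=lambda x,y:[380+(x-400+.5)/5-.5,195+(y+.5)/5-.5]
L=np.array([[-62,50,116],[-62,-50,116],[62,-50,116],[62,50,116]])/1e3
c,e=fit(d,L,np.array([A(116,428),A(303,415),A(297,185),A(110,188)]),[.4,.2,0]);print("case",c.round(4),e.round(2).tolist())
L=np.array([[37,25,106],[37,-25,106],[-37,25,106],[-37,-25,106]])/1e3
st,e=fit(d,L,np.array([B(570,72),B(685,100),B(535,234),B(648,264)]),[.4,-.2,0]);print("stand",st.round(4),e.round(2).tolist())
L=np.array([[29,-22,94],[-29,-22,94],[-29,22,94],[29,22,94]])/1e3
ct,e=fit(d,L,np.array([B(683,103),B(640,243),B(540,215),B(577,84)]),[.4,-.2,0]);print("carton",ct.round(4),e.round(2).tolist())
L=np.array([[65,50,3],[65,-50,3],[-65,-50,3],[-65,50,3]])/1e3
m,e=fit(d,L,np.array([[285,199],[328,200],[326,255],[283,254]],float),[.4,-.0,0]);print("mat",m.round(4),e.round(2).tolist())
end=ray(d,A(203,580),.097);pin=T(c,[-.072,.042,.097])[0];v=end-pin
print("hasp",pin,end,np.linalg.norm(v)); w=np.arctan2(v[1],v[0])-c[2]; print("ang",(w+np.pi/2 if 0 else np.arctan2(-np.cos(w),-np.sin(w))))
for a in(1.8,1.85,1.9,1.95): print(a,((proj(d,T(c,lidpts(a)))-[155,145])*4).round(0)[[1,2,5,6]].tolist())
pickle.dump((c,st,ct,m),open("fit.pkl","wb"))
print("amber",ray(d,(329,137),.095),"phone",ray(d,(328,323),.01),"stock",ray(d,(112,160),.15))
ha=1.2
def poly(im,d,X,col):
    cv2.polylines(im,[(proj(d,X)*8).round().astype(int).reshape(-1,1,2)],True,col,1,cv2.LINE_AA,3)
ims=[]
for n,dd in(("top0",d),("scene0",s)):
    im=np.array(dd["pixels"]).copy()
    im=cv2.resize(im,None,fx=3,fy=3,interpolation=cv2.INTER_CUBIC)
    dd=dict(dd);[dd.__setitem__(k,dd[k]*3) for k in("fx","fy")];[dd.__setitem__(k,dd[k]*3+1) for k in("cx","cy")]
    bx=lambda x,y,z:np.array([[x,y,z],[x,-y,z],[-x,-y,z],[-x,y,z]])/1e3
    poly(im,dd,T(c,bx(62,50,116)),(0,255,0));poly(im,dd,T(c,bx(62,50,0)),(0,255,0))
    poly(im,dd,T(c,lidpts(1.87)[[1,2,6,5]]),(255,0,255))
    poly(im,dd,T(st,bx(37,25,106)),(0,0,255));poly(im,dd,T(st,bx(45,28,4)),(0,0,255));poly(im,dd,T(ct,bx(29,22,94)),(255,255,0))
    poly(im,dd,T(m,bx(65,50,3)),(0,255,255))
    ims.append(im)
t,q=ims
o=np.zeros((600,800,3),np.uint8)
o[:330,:320]=t[460:790,470:790];o[:240,320:620]=t[570:810,1140:1440]
o[330:600,:300]=q[700:1030:1,1150:1450][0:270];o[330:570,300:540]=q[570:810,720:960]
o[330:530,540:800]=q[750:950,930:1190]
cv2.imwrite("pics/fit.png",o)
E
```

```text
case [0.5107 0.2255 0.0619] [[-0.69, -0.41], [0.66, 0.74], [0.46, -0.84], [-0.43, 0.5]]
stand [ 0.5039 -0.2247 -0.2198] [[0.18, -0.77], [0.41, -0.81], [-0.67, 0.96], [0.08, 0.59]]
carton [ 0.5076 -0.2271 -0.2557] [[-1.07, 1.32], [0.57, -0.43], [0.44, -0.44], [0.07, -0.44]]
mat [ 0.5115  0.0225 -0.0114] [[-0.23, -0.8], [0.07, -0.55], [0.43, 0.81], [-0.27, 0.51]]
hasp [0.43625836 0.26296855 0.097     ] [0.36679361 0.22625235 0.097     ] 0.07857118344411451
ang 1.146462332008694
1.8 [[249.0, 79.0], [249.0, 63.0], [36.0, 88.0], [36.0, 73.0]]
1.85 [[249.0, 67.0], [250.0, 52.0], [36.0, 76.0], [37.0, 61.0]]
1.9 [[250.0, 55.0], [250.0, 41.0], [37.0, 65.0], [39.0, 50.0]]
1.95 [[250.0, 44.0], [251.0, 30.0], [38.0, 54.0], [40.0, 39.0]]
amber [ 0.6980615  -0.02748672  0.095     ] phone [ 0.29473286 -0.03293988  0.01      ] stock [0.62799816 0.41515084 0.15      ]
```

View pics/fit.png

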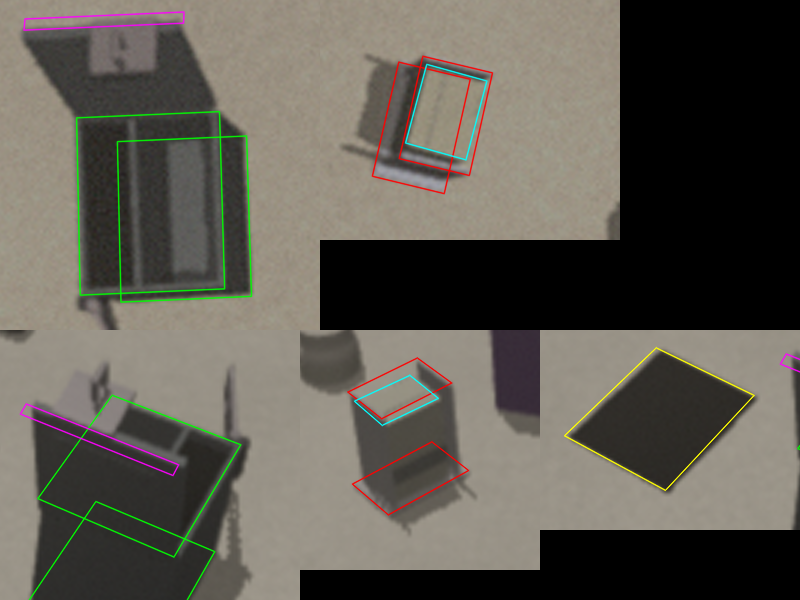

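Clear fit: case at (0.511, 0.226), yaw 0.06; carton at about (0.507, -0.226), yaw about -0.24; mat at (0.512, 0.023). The lid is at about 1.8 rad and the hasp at about 1.15 rad. All of it agrees with the given sizes to about 1 px. Moving above the carton first.

Request:
move_arm(steps=[0, 0, 0.0065, 0.351, -0.778, 0, 1, 0, 0, 0.0065, 0.351, -0.778, 0, 1, 0, 0, 0.0065, 0.351, -0.778, 0, 1, 0, 0, 0.0065, 0.351, -0.778, 0, 1, 0, 0, 0.0065, 0.351, -0.778, 0, 1, 0, 0, 0.0065, 0.351, -0.778, 0, 1, 0, 0, 0.0065, 0.351, -0.778, 0, 1, 0, 0, 0.0065, 0.351, -0.778, 0, 1, 0, 0, 0.0065, 0.351, -0.778, 0, 1, 0, 0, 0.0065, 0.351, -0.778, 0, 1], squeeze=35)

```text
clock: 1.1
position: [0.3623, 0.0956, 0.2483]
ee_rot: [0.0, 0.117, 0.993, 0.0]
contact_force: [0.8, 0.1, -0.5]
width: 0.0855
gripper_force: 0.0
```

Request:
move_arm(steps=[0, 0, 0, 0.145, -0.321, -0.05, 1, 0, 0, 0, 0.145, -0.321, -0.05, 1, 0, 0, 0, 0.145, -0.321, -0.05, 1, 0, 0, 0, 0.145, -0.321, -0.05, 1, 0, 0, 0, 0.145, -0.321, -0.05, 1, 0, 0, 0, 0.145, -0.321, -0.05, 1, 0, 0, 0, 0.145, -0.321, -0.05, 1, 0, 0, 0, 0.145, -0.321, -0.05, 1, 0, 0, 0, 0.145, -0.321, -0.05, 1, 0, 0, 0, 0.145, -0.321, -0.05, 1])

```text
clock: 2.1
position: [0.5063, -0.2222, 0.1979]
ee_rot: [-0.001, 0.117, 0.993, 0.001]
contact_force: [-0.2, 0.1, 0.5]
width: 0.0855
gripper_force: 0.0
```

```bash
python3 - <<'E'
from rig import manip
import cv2,numpy as np,pickle
s=manip.get_state();print({k:np.round(s[k],4).tolist() for k in("position","ee_rot","qpos")})
acc=[]
for n in("scene","top"):
    d=manip.get_image(n)
    d["pixels"]=np.mean([np.array(d["pixels"],float)]+[np.array(manip.get_image(n)["pixels"],float) for _ in range(4)],0).astype(np.uint8)
    pickle.dump(d,open(f"{n}1.pkl","wb"));acc.append(d["pixels"])
s,t=acc
r=lambda im,x,y,w,h,k:cv2.resize(im[y:y+h,x:x+w],None,fx=k,fy=k,interpolation=cv2.INTER_CUBIC)
o=np.zeros((600,800,3),np.uint8);o[:600,:400]=r(t,165,150,80,120,5)
o[:500,400:800]=r(s,390,240,80,100,5)
cv2.imwrite("pics/case1.png",o)
E
```

```text
{'position': [0.5063, -0.2222, 0.1979], 'ee_rot': [-0.0009, 0.1171, 0.9931, 0.0008], 'qpos': [-0.5399, 0.2772, 1.6327, 0.0007, 1.234, -1.8761]}
```

View pics/case1.png

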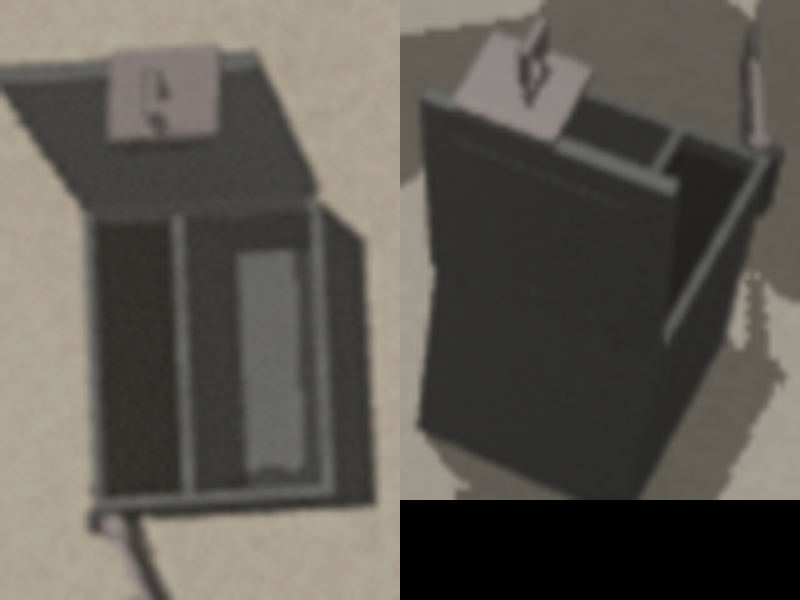

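The case rim corners are at crop (96,505), (334,488), (322,203) and (86,210) in the top view, and (770,155) and (420,428) in the scene view. Refining the case fit with both cameras.

```bash
python3 - <<'E'
from h import *
d=load("top1");s=load("scene1");c,st,ct,m=pickle.load(open("fit.pkl","rb"))
A=lambda x,y:[165+(x+.5)/5-.5,150+(y+.5)/5-.5]
S=lambda x,y:[390+(x-400+.5)/5-.5,240+(y+.5)/5-.5]
L=np.array([[-62,50,116],[-62,-50,116],[62,-50,116],[62,50,116]])/1e3
U=np.array([A(96,506),A(334,489),A(322,203),A(86,210)])
L2=np.array([[-62,50,116],[62,-50,0]])/1e3;U2=np.array([S(772,152),S(418,430)])
LU=np.array([A(0,66),A(258,52)]);LS=np.array([S(420,95),S(676,197)])  # lid outer edge corners
def f(p):
    l=T(p,lidpts(p[3]));o=l[[2,6]] # outer edge right,left
    return np.r_[(proj(d,T(p,L))-U).ravel(),(proj(s,T(p,L2))-U2).ravel(),(proj(d,o[::-1])-LU).ravel(),(proj(s,o)-LS).ravel()]
r=least_squares(f,[*c,1.8],loss="soft_l1");print(r.x.round(4));print(f(r.x).reshape(-1,2).round(2).tolist())
# stand, joint
B=lambda x,y:[380+(x-400+.5)/5-.5,195+(y+.5)/5-.5];C=lambda x,y:[250+(x-400+.5)/5-.5,195+(y-300+.5)/5-.5]
d0=load("top0");s0=load("scene0")
P=np.array([[37,25,106],[37,-25,106],[-37,25,106],[-37,-25,106]])/1e3
UT=np.array([B(570,72),B(685,100),B(535,234),B(648,264)])
PS=np.array([[37,-25,106],[37,25,106],[-37,25,106],[-37,-25,106]])/1e3
US=np.array([C(437,380),C(495,430),C(605,370),C(547,330)])
g=lambda p:np.r_[(proj(d0,T(p,P))-UT).ravel(),(proj(s0,T(p,PS))-US).ravel()]
q=least_squares(g,st);print("stand",q.x.round(4),g(q.x).reshape(-1,2).round(2).tolist())
pickle.dump((r.x,q.x,ct,m),open("fit.pkl","wb"))
E
```

```text
[0.5112 0.2262 0.0801 1.8067]
[[-0.65, 0.56], [-0.18, 0.99], [-0.56, -0.82], [-0.96, 0.73], [-1.06, 0.93], [-1.35, -0.25], [-1.78, 0.2], [-0.21, -0.3], [-1.22, -0.17], [-1.06, -0.83]]
stand [ 0.504  -0.2232 -0.2142] [[-0.64, -0.78], [-0.37, -0.95], [-1.3, 0.99], [-0.52, 0.5], [-1.12, -0.13], [-1.36, -1.29], [-0.12, -1.28], [-0.08, -1.58]]
```

Request:
move_arm(steps=[0, 0, 0, 0, -0.001, -0.04, 1, 0, 0, 0, 0, -0.001, -0.08, 1, 0, 0, 0, 0, -0.001, -0.1, 1, 0, 0, 0, 0, -0.001, -0.115, 1, 0, 0, 0, 0, -0.001, -0.128, 1, 0, 0, 0, 0, -0.001, -0.128, 1, 0, 0, 0, 0, -0.001, -0.128, -0.1, 0, 0, 0, 0, -0.001, -0.128, -0.1, 0, 0, 0, 0, -0.001, -0.128, -0.1, 0, 0, 0, 0, -0.001, -0.128, -0.1], squeeze=30)

```text
clock: 3.6
position: [0.5079, -0.2251, 0.0714]
ee_rot: [0.001, 0.117, 0.993, -0.001]
contact_force: [-0.2, -0.3, 3.1]
width: 0.0442
gripper_force: 35.3
```

Request:
move_arm(steps=[0, 0, 0, 0, 0, 0.02, -0.2, 0, 0, 0, 0, 0, 0.04, -0.2, 0, 0, 0, 0, 0, 0.07, -0.2, 0, 0, 0, 0, 0, 0.1, -0.2, 0, 0, 0, 0, 0, 0.125, -0.2, 0, 0, 0.01, 0.001, 0.04, 0.13, -0.2, 0, 0, 0.02, 0.002, 0.08, 0.13, -0.2, 0, 0, 0.03, 0.003, 0.12, 0.13, -0.2, 0, 0, 0.04, 0.004, 0.16, 0.13, -0.2, 0, 0, 0.0485, 0.004, 0.2, 0.13, -0.2])

```text
clock: 4.6
position: [0.5107, -0.0228, 0.2004]
ee_rot: [0.0, -0.036, 0.999, 0.0]
contact_force: [-0.1, 0.7, -2.3]
width: 0.0441
gripper_force: 35.2
```

Request:
move_arm(steps=[0, 0, 0, 0, 0.03, 0, -0.2, 0, 0, 0, 0, 0.047, -0.03, -0.2, 0, 0, 0, 0, 0.047, -0.06, -0.2, 0, 0, 0, 0, 0.047, -0.09, -0.2, 0, 0, 0, 0, 0.047, -0.105, -0.2, 0, 0, 0, 0, 0.047, -0.115, -0.2, 0, 0, 0, 0, 0.047, -0.12, -0.2, 0, 0, 0, 0, 0.047, -0.124, -0.2, 0, 0, 0, 0, 0.047, -0.127, -0.2, 0, 0, 0, 0, 0.047, -0.127, -0.2])

```text
clock: 5.6
position: [0.5115, 0.0224, 0.0736]
ee_rot: [0.0, -0.035, 0.999, 0.0]
contact_force: [-1.3, -0.1, -1.6]
width: 0.0443
gripper_force: 35.2
```

Request:
move_arm(steps=[0, 0, 0, 0, 0, -0.001, -0.2, 0, 0, 0, 0, 0, -0.002, -0.2, 0, 0, 0, 0, 0, -0.003, -0.2, 0, 0, 0, 0, 0, -0.003, -0.2, 0, 0, 0, 0, 0, -0.003, -0.2, 0, 0, 0, 0, 0, -0.003, 0.2, 0, 0, 0, 0, 0, -0.003, 0.5, 0, 0, 0, 0, 0, -0.003, 1, 0, 0, 0, 0, 0, -0.003, 1, 0, 0, 0, 0, 0, -0.003, 1])

```text
clock: 6.6
position: [0.5113, 0.0226, 0.0704]
ee_rot: [0.0, -0.035, 0.999, 0.0]
contact_force: [0.2, -0.1, -0.4]
width: 0.0857
gripper_force: 0.0
```

Request:
move_arm(steps=[0, 0, 0, 0, 0, 0.04, 1, 0, 0, 0, 0, 0, 0.085, 1, 0, 0, -0.02, 0, 0, 0.09, 1, 0, 0, -0.04, 0, 0, 0.09, 1, 0, 0, -0.06, 0, 0, 0.09, 1, 0, 0, -0.08, 0, 0, 0.09, 1, 0, 0, -0.1, 0, 0, 0.09, 1, 0, 0, -0.12, 0, 0, 0.09, 1, 0, 0, -0.14, 0, 0, 0.09, 1, 0, 0, -0.16, 0, 0, 0.09, 1])

```text
clock: 7.6
position: [0.5111, 0.0225, 0.1603]
ee_rot: [-0.0, 0.453, 0.891, 0.0]
contact_force: [-0.1, -0.5, -0.1]
width: 0.0852
gripper_force: 0.0
```

```bash
python3 - <<'E'
from rig import manip
import cv2,numpy as np
s=manip.get_state();print({k:np.round(s[k],4).tolist() for k in("position","ee_rot","qpos")})
a=np.array(manip.get_image("scene")["pixels"]);b=np.array(manip.get_image("top")["pixels"])
r=lambda im,x,y,w,h,k:cv2.resize(im[y:y+h,x:x+w],None,fx=k,fy=k,interpolation=cv2.INTER_CUBIC)
cv2.imwrite("pics/mat.png",np.hstack([r(a,300,180,100,140,4),r(b,256,157,100,140,4)]))
E
```

```text
{'position': [0.5111, 0.0225, 0.1603], 'ee_rot': [-0.0, 0.4532, 0.8914, 0.0], 'qpos': [-0.0921, 0.249, 1.7767, 0.0001, 1.1159, -0.7221]}
```

View pics/mat.png

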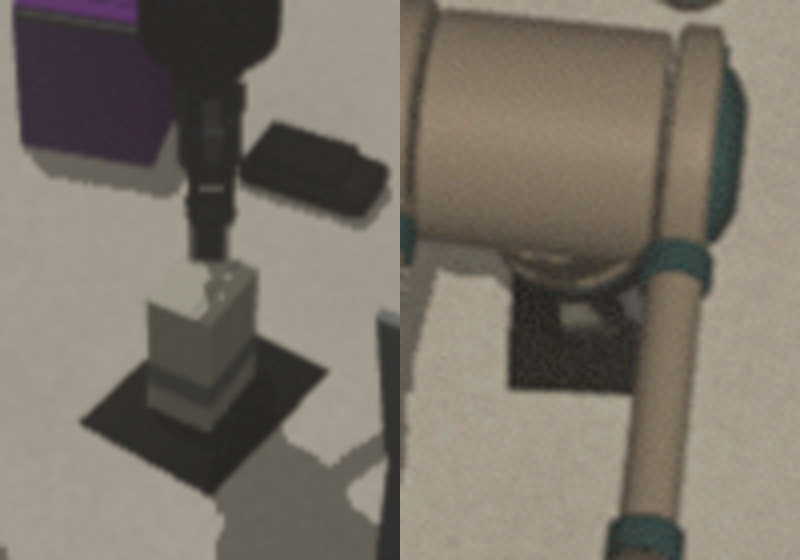

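Carton upright on the mat, at scene crop (205,350). The jaws are above it, and the wrist cylinder extends towards +y, so I'll check its clearance to the raised lid.

```bash
python3 - <<'E'
from h import *
d=load("top1")
for z in(.25,.3,.35,.4): print(z,[ray(d,p,z)[:2].round(3).tolist() for p in((280,159),(280,219),(330,160),(340,200))])
c=pickle.load(open("fit.pkl","rb"))[0];print(T(c,lidpts(1.81))[[1,2,5,6]].round(3).tolist())
E
```

```text
0.25 [[0.614, 0.063], [0.502, 0.06], [0.613, -0.03], [0.539, -0.049]]
0.3 [[0.603, 0.058], [0.497, 0.056], [0.602, -0.029], [0.532, -0.048]]
0.35 [[0.591, 0.054], [0.492, 0.051], [0.591, -0.029], [0.525, -0.046]]
0.4 [[0.58, 0.049], [0.486, 0.047], [0.58, -0.029], [0.518, -0.045]]
[[0.606, 0.184, 0.236], [0.614, 0.184, 0.235], [0.598, 0.283, 0.236], [0.606, 0.284, 0.235]]
```

Request:
move_arm(steps=[0, 0, -0.02, 0, 0, 0, 1, 0, 0, -0.04, 0, 0, 0, 1, 0, 0, -0.06, 0, 0, 0, 1, 0, 0, -0.08, 0, 0, 0, 1, 0, 0, -0.09, 0, 0, 0, 1, 0, 0, -0.09, 0, 0, -0.025, 1, 0, 0, -0.09, 0, 0, -0.05, 1, 0, 0, -0.09, 0, 0, -0.07, 1, 0, 0, -0.09, 0, 0, -0.08, 1, 0, 0, -0.09, 0, 0, -0.085, 1])

```text
clock: 8.7
position: [0.5108, 0.0226, 0.0745]
ee_rot: [-0.001, 0.681, 0.732, -0.0]
contact_force: [-0.2, 0.8, -0.5]
width: 0.0852
gripper_force: 0.0
```

Request:
move_arm(steps=[0, 0, 0, 0, 0, -0.004, 1, 0, 0, 0, 0, 0, -0.004, 1, 0, 0, 0, 0, 0, -0.004, 0.2, 0, 0, 0, 0, 0, -0.004, 0.2, 0, 0, 0, 0, 0, -0.004, 0.2, 0, 0, 0, 0, 0, -0.004, 0.2, 0, 0, 0, 0, 0, 0.01, 0.2, 0, 0, 0, 0, 0, 0.03, 0.2, 0, 0, 0, 0, 0, 0.06, 0.2, 0, 0, 0, 0, 0, 0.1, 0.2], squeeze=35)

```text
clock: 9.7
position: [0.51, 0.0227, 0.1747]
ee_rot: [-0.001, 0.682, 0.731, -0.001]
contact_force: [-0.2, -1.3, -1.1]
width: 0.0574
gripper_force: 38.2
```

Request:
move_arm(steps=[0, 0, 0, 0, 0, 0.03, 0.2, 0, 0, 0, 0, 0, 0.06, 0.2, 0, 0, 0, -0.001, 0.03, 0.06, 0.2, 0, 0, 0, -0.001, 0.07, 0.06, 0.2, 0, 0, 0, -0.001, 0.11, 0.06, 0.2, 0, 0, 0, -0.002, 0.14, 0.06, 0.2, 0, 0, 0, -0.003, 0.165, 0.06, 0.2, 0, 0, 0, -0.003, 0.184, 0.06, 0.2, 0, 0, 0, -0.003, 0.184, 0.06, 0.2, 0, 0, 0, -0.003, 0.184, 0.06, 0.2])

```text
clock: 10.7
position: [0.5081, 0.2065, 0.2349]
ee_rot: [0.0, 0.682, 0.732, -0.0]
contact_force: [-0.2, -0.2, -1.2]
width: 0.0575
gripper_force: 38.4
```

```bash
python3 - <<'E'
from rig import manip
from h import *
s=manip.get_state();p=s["position"];w=s["ee_rot"];print({k:np.round(s[k],4).tolist() for k in("position","ee_rot","qpos","contact_force")})
c=pickle.load(open("fit.pkl","rb"))[0]
ang=2*np.arctan2(w[2],w[1])-np.pi/2;print("jaw",ang)
def poly(im,d,X,col): cv2.polylines(im,[(proj(d,X)*8).round().astype(int).reshape(-1,1,2)],True,col,1,cv2.LINE_AA,3)
bx=lambda x,y,z:np.array([[x,y,z],[x,-y,z],[-x,-y,z],[-x,y,z]])/1e3
o=[]
for n,x,y,wd,ht in(("scene",385,205,100,120),("top",165,140,100,120)):
    d=manip.get_image(n);pickle.dump(d,open(n+"2.pkl","wb"))
    im=cv2.resize(np.array(d["pixels"]),None,fx=4,fy=4,interpolation=cv2.INTER_CUBIC)
    e=dict(d);[e.__setitem__(k,e[k]*4) for k in("fx","fy")];[e.__setitem__(k,e[k]*4+1.5) for k in("cx","cy")]
    poly(im,e,T(c,bx(62,50,116)),(0,255,0))
    q=[p[0],p[1],ang];poly(im,e,T(q,bx(29,22,0))+[0,0,p[2]-.0675],(0,255,255));poly(im,e,T(q,bx(29,22,90))+[0,0,p[2]-.0675],(0,255,255))
    o.append(im[4*y:4*(y+ht),4*x:4*(x+wd)])
cv2.imwrite("pics/over.png",np.hstack(o))
E
```

```text
{'position': [0.5081, 0.2065, 0.2349], 'ee_rot': [0.0002, 0.6816, 0.7317, -0.0004], 'qpos': [0.2597, 0.2443, 1.5834, -0.0008, 1.3144, 0.1889], 'contact_force': [-0.2075, -0.215, -1.2266]}
jaw 0.07093095851023357
```

View pics/over.png

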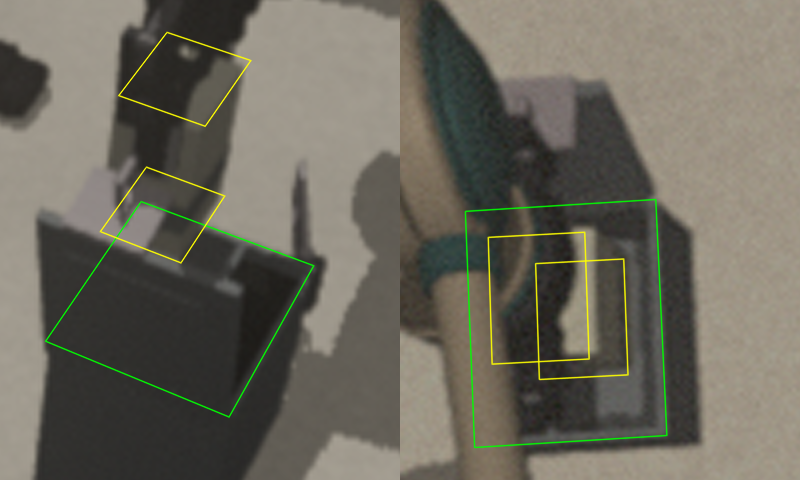

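The white top of the carton ends at crop column about 595, while the model predicts 587. I'll check the right edges with a pixel profile.

```bash
python3 - <<'E'
from rig import manip
from h import *
fr=[np.array(manip.get_image("top")["pixels"],float) for _ in range(6)]
im=np.mean(fr,0);d=load("top2");d["pixels"]=im.astype(np.uint8);pickle.dump(d,open("top2.pkl","wb"))
for r in(207,213,219,225): print(r,[int(v) for v in im[r-1:r+2,200:236].mean((0,2))])
c=pickle.load(open("fit.pkl","rb"))[0]
s=manip.get_state();p=s["position"];q=[p[0],p[1],.071]
for nm,a,y,z in(("ctop",q,-.022,p[2]+.0225),("cbot",q,-.022,p[2]-.0675),("ctopL",q,.022,p[2]+.0225),("bay right inner",c,-.046,.116),("outer",c,-.05,.116),("bay left inner rim foam",c,.008,.106),("bayfloor R",c,-.046,.006)):
    P=T(a,[[x,y,0] for x in np.linspace(-.06,.06,200)]);P[:,2]=z;u=proj(d,P)
    print(nm,[round(float(np.interp(-r,-u[::1,1][::1],u[:,0])),1) if 0 else round(float(np.interp(r,u[::-1,1],u[::-1,0])),1) for r in(207,213,219,225)])
E
```

```text
207 [48, 49, 47, 42, 37, 37, 37, 35, 56, 107, 139, 143, 139, 115, 78, 68, 70, 72, 69, 62, 57, 64, 78, 85, 79, 65, 63, 75, 89, 81, 61, 52, 52, 53, 53, 52]
213 [46, 40, 36, 38, 37, 36, 39, 68, 113, 140, 145, 144, 142, 122, 86, 70, 70, 71, 71, 64, 55, 62, 77, 86, 81, 65, 63, 71, 85, 85, 69, 54, 52, 54, 54, 53]
219 [39, 37, 36, 37, 58, 103, 136, 145, 144, 142, 141, 142, 142, 127, 96, 73, 71, 71, 70, 63, 55, 63, 75, 84, 81, 66, 62, 67, 83, 90, 75, 56, 52, 53, 53, 53]
225 [43, 42, 40, 38, 36, 62, 111, 142, 145, 145, 144, 144, 145, 139, 112, 79, 69, 71, 72, 68, 61, 58, 69, 81, 81, 66, 62, 65, 80, 91, 82, 60, 53, 52, 52, 55]
ctop [211.3, 211.5, 211.7, 211.9]
cbot [220.8, 221.0, 221.2, 221.4]
ctopL [187.1, 187.2, 187.4, 187.6]
bay right inner [227.4, 227.6, 227.9, 228.2]
outer [229.3, 229.6, 229.8, 230.1]
bay left inner rim foam [202.6, 202.8, 203.1, 203.4]
bayfloor R [235.9, 236.2, 236.5, 236.8]
```

The profile shows the carton's top edge, band and bottom all about 2 px to the right, so the carton sits about 3.5 mm too far towards -y relative to the rim. I'll correct by +3 mm in y and enter slowly.

Request:
move_arm(steps=[0, 0, 0, -0.001, 0.003, 0, 0.2, 0, 0, 0, -0.001, 0.003, -0.015, 0.2, 0, 0, 0, -0.001, 0.003, -0.03, 0.2, 0, 0, 0, -0.001, 0.003, -0.045, 0.2, 0, 0, 0, -0.001, 0.003, -0.053, 0.2, 0, 0, 0, -0.001, 0.003, -0.059, 0.2, 0, 0, 0, -0.001, 0.003, -0.065, 0.2, 0, 0, 0, -0.001, 0.003, -0.07, 0.2, 0, 0, 0, -0.001, 0.003, -0.07, 0.2, 0, 0, 0, -0.001, 0.003, -0.07, 0.2])

```text
clock: 12.1
position: [0.5074, 0.2096, 0.1655]
ee_rot: [0.0, 0.682, 0.731, 0.0]
contact_force: [0.6, -0.1, -1.3]
width: 0.0577
gripper_force: 38.4
```

```bash
cat > st.py <<'E'
from rig import manip
from h import *
s=manip.get_state();print({k:np.round(s[k],4).tolist() for k in("position","contact_force","moment","width","gripper_force")})
d=load("scene1");im=np.array(manip.get_image("scene")["pixels"])
# lid tab / lid edge template (static since start)
for x,y,w,h in((395,250,40,30),(430,265,30,45)):
    t=d["pixels"][y:y+h,x:x+w];R=cv2.matchTemplate(im[y-6:y+h+6,x-6:x+w+6],t,cv2.TM_CCOEFF_NORMED)
    _,v,_,l=cv2.minMaxLoc(R);print("lid match",round(v,2),l[0]-6,l[1]-6)
E
python3 st.py; python3 - <<'E'
from rig import manip
from h import *
im=np.mean([np.array(manip.get_image("top")["pixels"],float) for _ in range(5)],0)
for r in(207,213,219,225): print(r,[int(v) for v in im[r-1:r+2,200:236].mean((0,2))])
d=load("top2");s=manip.get_state();p=s["position"];q=[p[0],p[1],.071]
P=T(q,[[x,-.022,0] for x in np.linspace(-.06,.06,200)]);P[:,2]=p[2]+.0225;u=proj(d,P)
print([round(float(np.interp(r,u[::-1,1],u[::-1,0])),1) for r in(207,213,219,225)])
E
```

```text
{'position': [0.5074, 0.2096, 0.1655], 'contact_force': [0.5632, -0.1448, -1.3051], 'moment': [-0.0452, -0.0046, 0.0029], 'width': 0.0577, 'gripper_force': 38.3572}
lid match 0.85 0 0
lid match 0.81 0 0
207 [49, 55, 59, 70, 87, 85, 68, 56, 50, 49, 45, 40, 39, 38, 56, 104, 137, 142, 127, 95, 73, 71, 72, 67, 58, 60, 64, 76, 88, 81, 60, 54, 52, 53, 53, 52]
213 [56, 64, 78, 90, 83, 65, 52, 47, 49, 48, 42, 40, 37, 37, 48, 88, 125, 142, 137, 112, 80, 69, 71, 69, 64, 55, 63, 74, 85, 85, 68, 54, 52, 55, 53, 52]
219 [86, 79, 65, 54, 51, 49, 48, 48, 43, 40, 37, 36, 41, 66, 106, 136, 146, 145, 143, 119, 81, 68, 72, 73, 65, 58, 64, 72, 83, 90, 75, 57, 52, 51, 55, 53]
225 [51, 48, 47, 43, 40, 37, 39, 38, 38, 36, 44, 81, 120, 141, 142, 140, 142, 143, 141, 118, 78, 69, 72, 72, 65, 59, 64, 69, 79, 90, 82, 60, 53, 53, 53, 54]
[216.9, 217.1, 217.3, 217.6]
```

No contact, with the carton 18 mm below the rim, centred, and the lid untouched. Lowering on.

Request:
move_arm(steps=[0, 0, 0, 0, 0, -0.01, 0.2, 0, 0, 0, 0, 0, -0.02, 0.2, 0, 0, 0, 0, 0, -0.03, 0.2, 0, 0, 0, 0, 0, -0.04, 0.2, 0, 0, 0, 0, 0, -0.05, 0.2, 0, 0, 0, 0, 0, -0.06, 0.2, 0, 0, 0, 0, 0, -0.069, 0.2, 0, 0, 0, 0, 0, -0.077, 0.2, 0, 0, 0, 0, 0, -0.083, 0.2, 0, 0, 0, 0, 0, -0.086, 0.2])

```text
clock: 13.4
position: [0.509, 0.2099, 0.0822]
ee_rot: [0.001, 0.682, 0.731, 0.001]
contact_force: [-3.0, -2.2, 33.1]
width: 0.0576
gripper_force: 41.9
```

```bash
python3 st.py
```

```text
{'position': [0.509, 0.2099, 0.0822], 'contact_force': [-2.9527, -2.2065, 33.0821], 'moment': [-0.3436, 2.2159, 0.0979], 'width': 0.0576, 'gripper_force': 41.9412}
lid match 0.84 0 1
lid match 0.83 0 1
```

Unexpected 33 N about 9 mm above the expected floor height, so something else is touching. Looking.

```bash
python3 - <<'E'
from rig import manip
from h import *
r=lambda im,x,y,w,h,k:cv2.resize(im[y:y+h,x:x+w],None,fx=k,fy=k,interpolation=cv2.INTER_CUBIC)
a,b=[np.mean([np.array(manip.get_image(n)["pixels"],float) for _ in range(3)],0).astype(np.uint8) for n in("scene","top")]
cv2.imwrite("pics/stuck.png",np.hstack([r(a,380,200,100,150,4),r(b,165,150,100,150,4)]))
E
```

```text
(no output)
```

View pics/stuck.png

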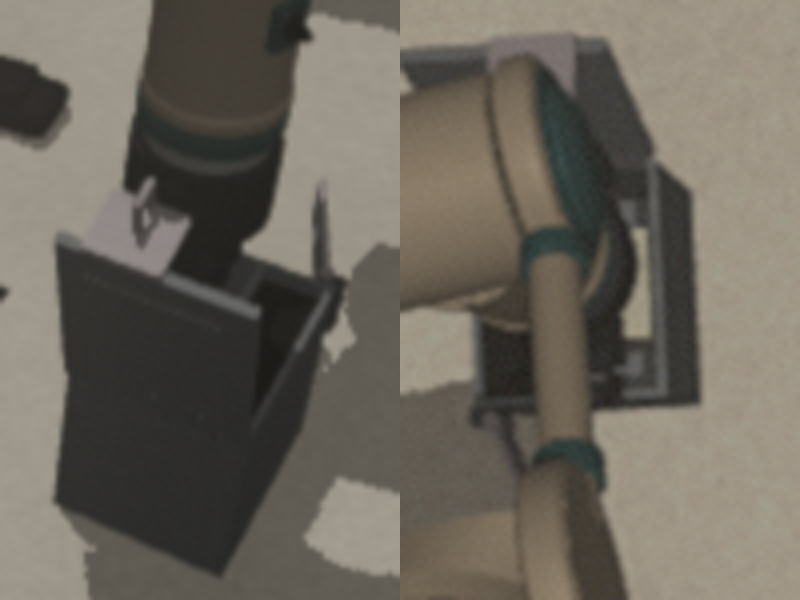

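The gripper looks close to the front wall. The moment puts the contact about 50–65 mm ahead of the tool axis along the jaw line, which matches the front finger on the front rim. I'll back off, shift +5 mm in x, and retry gently.

Request:
move_arm(steps=[0, 0, 0, 0, 0, 0.008, 0.2, 0, 0, 0, 0, 0, 0.016, 0.2, 0, 0, 0, 0.003, 0, 0.016, 0.2, 0, 0, 0, 0.005, 0, 0.016, 0.2, 0, 0, 0, 0.005, 0, 0.012, 0.2, 0, 0, 0, 0.005, 0, 0.008, 0.2, 0, 0, 0, 0.005, 0, 0.004, 0.2, 0, 0, 0, 0.005, 0, 0.002, 0.2, 0, 0, 0, 0.005, 0, 0.001, 0.2, 0, 0, 0, 0.005, 0, 0.001, 0.2])

```text
clock: 14.75
position: [0.512, 0.2095, 0.0828]
ee_rot: [0.001, 0.682, 0.731, 0.001]
contact_force: [-7.3, -2.4, 16.9]
width: 0.0575
gripper_force: 43.8
```

```bash
python3 st.py
```

```text
{'position': [0.512, 0.2095, 0.0828], 'contact_force': [-7.3242, -2.4021, 16.8681], 'moment': [-0.2333, -0.0667, -0.1], 'width': 0.0575, 'gripper_force': 43.7803}
lid match 0.82 0 1
lid match 0.83 0 1
```

The gripper now jams at the same height from both sides: its linkage, about 34 mm above the TCP, is too wide for the bay. The carton must be gripped about 12 mm higher, so it goes back to the mat.

Request:
move_arm(steps=[0, 0, 0, -0.003, 0, 0.015, 0.2, 0, 0, 0, -0.003, 0, 0.04, 0.2, 0, 0, 0, -0.003, 0, 0.07, 0.2, 0, 0, 0, -0.003, 0, 0.1, 0.2, 0, 0, 0, -0.003, 0, 0.13, 0.2, 0, 0, 0, -0.003, 0, 0.155, 0.2, 0, 0, 0, -0.003, -0.03, 0.155, 0.2, 0, 0, 0, -0.003, -0.07, 0.155, 0.2, 0, 0, 0, -0.003, -0.11, 0.155, 0.2, 0, 0, 0, -0.003, -0.15, 0.155, 0.2])

```text
clock: 15.8
position: [0.5087, 0.0584, 0.2347]
ee_rot: [-0.0, 0.682, 0.732, -0.0]
contact_force: [1.3, -0.3, -2.9]
width: 0.0573
gripper_force: 40.4
```

Request:
move_arm(steps=[0, 0, 0, 0.002, -0.033, 0, 0.2, 0, 0, 0, 0.002, -0.034, -0.04, 0.2, 0, 0, 0, 0.002, -0.034, -0.08, 0.2, 0, 0, 0, 0.002, -0.034, -0.11, 0.2, 0, 0, 0, 0.002, -0.034, -0.13, 0.2, 0, 0, 0, 0.002, -0.034, -0.14, 0.2, 0, 0, 0, 0.002, -0.034, -0.147, 0.2, 0, 0, 0, 0.002, -0.034, -0.15, 0.2, 0, 0, 0, 0.002, -0.034, -0.15, 0.2, 0, 0, 0, 0.002, -0.034, -0.15, 0.2])

```text
clock: 16.8
position: [0.5119, 0.0255, 0.0862]
ee_rot: [0.001, 0.682, 0.731, 0.001]
contact_force: [-0.0, -0.1, -2.0]
width: 0.057
gripper_force: 40.3
```

Request:
move_arm(steps=[0, 0, 0, 0, 0, -0.002, 0.2, 0, 0, 0, 0, 0, -0.003, 0.2, 0, 0, 0, 0, 0, -0.004, 0.2, 0, 0, 0, 0, 0, -0.005, 0.2, 0, 0, 0, 0, 0, -0.006, 0.2, 0, 0, 0, 0, 0, -0.007, 0.2, 0, 0, 0, 0, 0, -0.008, 0.2, 0, 0, 0, 0, 0, -0.008, 0.2, 0, 0, 0, 0, 0, -0.008, 0.2, 0, 0, 0, 0, 0, -0.008, 0.2])

```text
clock: 17.8
position: [0.5113, 0.0255, 0.0774]
ee_rot: [0.0, 0.682, 0.731, 0.0]
contact_force: [1.6, -0.0, -2.2]
width: 0.058
gripper_force: 40.3
```

Request:
move_arm(steps=[0, 0, 0, 0, 0, -0.001, 0.2, 0, 0, 0, 0, 0, -0.002, 0.2, 0, 0, 0, 0, 0, -0.003, 0.2, 0, 0, 0, 0, 0, -0.004, 0.2, 0, 0, 0, 0, 0, -0.005, 0.2, 0, 0, 0, 0, 0, -0.006, 0.2, 0, 0, 0, 0, 0, -0.0065, 0.2, 0, 0, 0, 0, 0, -0.0065, 0.2, 0, 0, 0, 0, 0, -0.0065, 0.2, 0, 0, 0, 0, 0, -0.0065, 0.2])

```text
clock: 18.8
position: [0.5112, 0.0255, 0.072]
ee_rot: [0.0, 0.682, 0.731, 0.0]
contact_force: [-3.8, -0.5, 8.3]
width: 0.0575
gripper_force: 41.2
```

Contact came at TCP 0.072, so the carton did not slip and the linkage jam is confirmed. Releasing, then regripping 12 mm higher.

Request:
move_arm(steps=[0, 0, 0, 0, 0, 0, 1, 0, 0, 0, 0, 0, 0, 1, 0, 0, 0, 0, 0, 0, 1, 0, 0, 0, 0, 0, 0.006, 1, 0, 0, 0, 0, 0, 0.012, 1, 0, 0, 0, 0, 0, 0.012, 1, 0, 0, 0, 0, 0, 0.012, 0.2, 0, 0, 0, 0, 0, 0.012, 0.2, 0, 0, 0, 0, 0, 0.012, 0.2, 0, 0, 0, 0, 0, 0.012, 0.2], squeeze=40)

```text
clock: 19.8
position: [0.511, 0.0256, 0.083]
ee_rot: [-0.0, 0.682, 0.731, -0.0]
contact_force: [-1.9, -0.0, 3.8]
width: 0.057
gripper_force: 43.9
```

```bash
python3 st.py
```

```text
{'position': [0.511, 0.0256, 0.083], 'contact_force': [-1.902, -0.0366, 3.8417], 'moment': [0.0213, 0.2077, -0.0531], 'width': 0.057, 'gripper_force': 43.8741}
lid match 0.9 -1 1
lid match 0.96 0 1
```

Request:
move_arm(steps=[0, 0, 0, 0, 0, 0.015, 0.2, 0, 0, 0, 0, 0, 0.05, 0.2, 0, 0, 0, 0, 0, 0.09, 0.2, 0, 0, 0, 0, 0, 0.13, 0.2, 0, 0, 0, 0, 0.02, 0.163, 0.2, 0, 0, 0, 0, 0.06, 0.163, 0.2, 0, 0, 0, 0, 0.1, 0.163, 0.2, 0, 0, 0, 0, 0.14, 0.163, 0.2, 0, 0, 0, -0.001, 0.17, 0.163, 0.2, 0, 0, 0, -0.001, 0.184, 0.163, 0.2])

```text
clock: 20.85
position: [0.5096, 0.212, 0.2449]
ee_rot: [-0.001, 0.681, 0.732, -0.0]
contact_force: [0.2, 0.5, -1.8]
width: 0.0574
gripper_force: 43.7
```

Request:
move_arm(steps=[0, 0, 0, 0, 0, 0, 0.2, 0, 0, 0, 0, 0, -0.02, 0.2, 0, 0, 0, 0, 0, -0.04, 0.2, 0, 0, 0, 0, 0, -0.048, 0.2, 0, 0, 0, 0, 0, -0.055, 0.2, 0, 0, 0, 0, 0, -0.062, 0.2, 0, 0, 0, 0, 0, -0.07, 0.2, 0, 0, 0, 0, 0, -0.07, 0.2, 0, 0, 0, 0, 0, -0.07, 0.2, 0, 0, 0, 0, 0, -0.07, 0.2])

```text
clock: 21.85
position: [0.5106, 0.2097, 0.1763]
ee_rot: [0.0, 0.682, 0.731, 0.0]
contact_force: [0.3, 0.5, -1.8]
width: 0.0574
gripper_force: 43.6
```

```bash
python3 st.py;  python3 - <<'E'
from rig import manip
from h import *
im=np.mean([np.array(manip.get_image("top")["pixels"],float) for _ in range(5)],0)
for r in(207,213,219,225): print(r,[int(v) for v in im[r-1:r+2,200:236].mean((0,2))])
d=load("top2");s=manip.get_state();p=s["position"];q=[p[0],p[1],.071]
P=T(q,[[x,-.022,0] for x in np.linspace(-.06,.06,200)]);P[:,2]=p[2]+.0095;u=proj(d,P)
print([round(float(np.interp(r,u[::-1,1],u[::-1,0])),1) for r in(207,213,219,225)])
E
```

```text
{'position': [0.5106, 0.2097, 0.1763], 'contact_force': [0.3445, 0.4903, -1.846], 'moment': [0.0329, 0.0182, -0.0367], 'width': 0.0574, 'gripper_force': 43.6325}
lid match 0.86 -1 1
lid match 0.82 0 1
207 [61, 68, 84, 89, 72, 55, 49, 48, 49, 46, 37, 37, 37, 52, 96, 131, 142, 140, 129, 101, 75, 70, 71, 68, 61, 58, 65, 79, 87, 80, 61, 52, 53, 54, 55, 52]
213 [88, 87, 72, 57, 48, 47, 48, 49, 43, 39, 38, 36, 39, 66, 112, 138, 144, 143, 139, 116, 80, 70, 72, 69, 62, 56, 63, 74, 87, 85, 69, 55, 52, 53, 54, 53]
219 [47, 47, 49, 49, 46, 42, 39, 37, 37, 36, 48, 82, 121, 141, 145, 144, 144, 145, 140, 116, 78, 68, 72, 71, 63, 57, 63, 73, 84, 89, 76, 57, 51, 53, 55, 52]
225 [39, 39, 38, 39, 38, 38, 41, 38, 38, 38, 63, 111, 138, 142, 141, 142, 143, 145, 143, 119, 80, 70, 71, 71, 66, 58, 63, 68, 81, 91, 81, 60, 51, 55, 51, 55]
[217.3, 217.5, 217.7, 217.9]
```

Same centred entry as before. Lowering.

Request:
move_arm(steps=[0, 0, 0, 0, 0, -0.01, 0.2, 0, 0, 0, 0, 0, -0.02, 0.2, 0, 0, 0, 0, 0, -0.03, 0.2, 0, 0, 0, 0, 0, -0.04, 0.2, 0, 0, 0, 0, 0, -0.05, 0.2, 0, 0, 0, 0, 0, -0.06, 0.2, 0, 0, 0, 0, 0, -0.07, 0.2, 0, 0, 0, 0, 0, -0.078, 0.2, 0, 0, 0, 0, 0, -0.082, 0.2, 0, 0, 0, 0, 0, -0.082, 0.2])

```text
clock: 23.15
position: [0.5099, 0.2094, 0.0932]
ee_rot: [-0.0, 0.682, 0.731, -0.0]
contact_force: [0.4, 0.5, -1.7]
width: 0.0574
gripper_force: 43.6
```

Request:
move_arm(steps=[0, 0, 0, 0, 0, -0.001, 0.2, 0, 0, 0, 0, 0, -0.002, 0.2, 0, 0, 0, 0, 0, -0.003, 0.2, 0, 0, 0, 0, 0, -0.004, 0.2, 0, 0, 0, 0, 0, -0.005, 0.2, 0, 0, 0, 0, 0, -0.006, 0.2, 0, 0, 0, 0, 0, -0.006, 0.2, 0, 0, 0, 0, 0, -0.006, 0.2, 0, 0, 0, 0, 0, -0.006, 0.2, 0, 0, 0, 0, 0, -0.006, 0.2])

```text
clock: 24.15
position: [0.5102, 0.2095, 0.0879]
ee_rot: [0.0, 0.682, 0.731, 0.0]
contact_force: [0.4, 0.2, -0.9]
width: 0.0577
gripper_force: 43.6
```

```bash
python3 st.py
```

```text
{'position': [0.5102, 0.2095, 0.0879], 'contact_force': [0.3811, 0.1502, -0.8819], 'moment': [0.0212, 0.0532, -0.0493], 'width': 0.0577, 'gripper_force': 43.6289}
lid match 0.84 -1 2
lid match 0.81 -1 2
```

Request:
move_arm(steps=[0, 0, 0, 0, 0, -0.001, 0.2, 0, 0, 0, 0, 0, -0.001, 0.2, 0, 0, 0, 0, 0, -0.002, 0.2, 0, 0, 0, 0, 0, -0.002, 0.2, 0, 0, 0, 0, 0, -0.003, 0.2, 0, 0, 0, 0, 0, -0.003, 0.2, 0, 0, 0, 0, 0, -0.003, 0.2, 0, 0, 0, 0, 0, -0.003, 0.2, 0, 0, 0, 0, 0, -0.003, 0.2, 0, 0, 0, 0, 0, -0.003, 0.2])

```text
clock: 25.2
position: [0.5103, 0.2096, 0.086]
ee_rot: [0.0, 0.682, 0.731, 0.0]
contact_force: [-1.9, -1.0, 7.2]
width: 0.057
gripper_force: 44.6
```

Floor contact at the expected height. Opening a little and withdrawing.

Request:
move_arm(steps=[0, 0, 0, 0, 0, 0, 0.52, 0, 0, 0, 0, 0, 0, 0.52, 0, 0, 0, 0, 0, 0.001, 0.52, 0, 0, 0, 0, 0, 0.002, 0.52, 0, 0, 0, 0, 0, 0.006, 0.52, 0, 0, 0, 0, 0, 0.015, 0.52, 0, 0, 0, 0, 0, 0.03, 0.52, 0, 0, 0, 0, 0, 0.05, 0.52, 0, 0, 0, 0, 0, 0.08, 0.52, 0, 0, 0, 0, 0, 0.12, 0.52])

```text
clock: 26.2
position: [0.5098, 0.2093, 0.2054]
ee_rot: [-0.0, 0.682, 0.731, -0.001]
contact_force: [0.6, -0.1, -0.9]
width: 0.0652
gripper_force: 0.0
```

```bash
python3 st.py
```

```text
{'position': [0.5098, 0.2093, 0.2054], 'contact_force': [0.5947, -0.0727, -0.8749], 'moment': [-0.0636, -0.0738, 0.0359], 'width': 0.0652, 'gripper_force': 0.0}
lid match 0.87 -1 2
lid match 0.82 -1 2
```

Carton released in the bay. Next the lid: rise, turn the jaws along the case's y, close them, and go behind the lid.

Request:
move_arm(steps=[0, 0, 0.023, 0, 0, 0.03, 0.5, 0, 0, 0.046, 0, 0, 0.065, 0.2, 0, 0, 0.069, 0, 0.005, 0.105, -1, 0, 0, 0.092, 0.01, 0.01, 0.115, -1, 0, 0, 0.115, 0.03, 0.015, 0.115, -1, 0, 0, 0.138, 0.05, 0.02, 0.115, -1, 0, 0, 0.161, 0.075, 0.025, 0.115, -1, 0, 0, 0.184, 0.1, 0.027, 0.115, -1, 0, 0, 0.207, 0.125, 0.027, 0.115, -1, 0, 0, 0.23, 0.141, 0.027, 0.115, -1])

```text
clock: 27.25
position: [0.6534, 0.2365, 0.3202]
ee_rot: [0.001, 0.025, 1.0, 0.0]
contact_force: [0.0, -0.5, 0.0]
width: 0.0001
gripper_force: 0.0
```

```bash
cat > look.py <<'E'
from rig import manip
from h import *
import sys
s=manip.get_state();print({k:np.round(s[k],4).tolist() for k in("position","ee_rot","contact_force","qpos")})
r=lambda im,x,y,w,h,k:cv2.resize(im[y:y+h,x:x+w],None,fx=k,fy=k,interpolation=cv2.INTER_CUBIC)
a,b=[np.mean([np.array(manip.get_image(n)["pixels"],float) for _ in range(3)],0).astype(np.uint8) for n in("scene","top")]
cv2.imwrite(f"pics/{sys.argv[1]}.png",np.hstack([r(a,380,200,100,150,4),r(b,160,150,100,150,4)]))
pickle.dump((a,b),open(sys.argv[1]+".im","wb"))
E
python3 look.py lid1
```

```text
{'position': [0.6534, 0.2365, 0.3202], 'ee_rot': [0.0012, 0.0252, 0.9997, 0.0002], 'contact_force': [0.0039, -0.4879, 0.0086], 'qpos': [0.2474, 0.4379, 1.0833, -0.0003, 1.618, -1.2731]}
```

View pics/lid1.png

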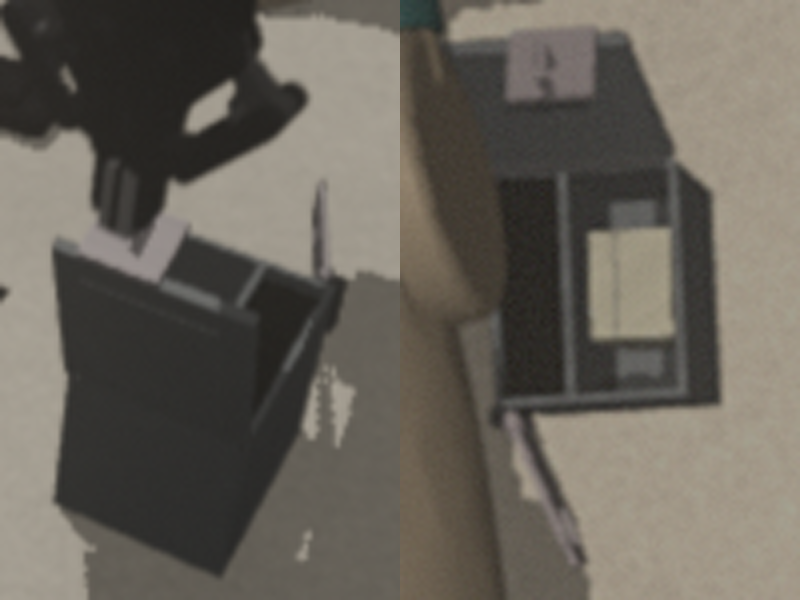

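The carton stands upright in the bay (top crop 588–672, 228–340). The fingers look as if they pass behind the tab, so I'll check where the TCP and lid project before descending.

```bash
python3 - <<'E'
from h import *
s=load("scene1");d=load("top1");c=pickle.load(open("fit.pkl","rb"))[0]
f=lambda X:((proj(s,X)-[380,200])*4).round().tolist()
g=lambda X:((proj(d,X)-[160,150])*4+[400,0]).round().tolist()
for z in(.303,.32,.36,.4):print("tool",z,f([.6534,.2365,z]),g([.6534,.2365,z]))
for a in(1.81,1.85,1.9,1.95):
    l=T(c,lidpts(a))[[1,2,5,6]];print(a,f(l),g(l))
# carton fit in case
U=np.array([[672,228],[672,338],[590,341],[588,231]],float);U[:,0]-=400;U=(U+.5)/4-.5+[160,150]
P=np.array([ray(d,u,.096) for u in U]);print(P.round(4).tolist(),P.mean(0))
v=P.mean(0)[:2]-c[:2];R=np.array([[np.cos(c[2]),np.sin(c[2])],[-np.sin(c[2]),np.cos(c[2])]]);print("carton in case",R@v)
E
```

```text
tool 0.303 [[123.0, 217.0]] [[476.0, -87.0]]
tool 0.32 [[127.0, 186.0]] [[465.0, -98.0]]
tool 0.36 [[137.0, 110.0]] [[438.0, -125.0]]
tool 0.4 [[148.0, 28.0]] [[408.0, -156.0]]
1.81 [[57.0, 222.0], [49.0, 234.0], [262.0, 300.0], [255.0, 313.0]] [[624.0, 53.0], [624.0, 38.0], [411.0, 67.0], [411.0, 51.0]]
1.85 [[52.0, 230.0], [44.0, 243.0], [257.0, 308.0], [250.0, 323.0]] [[624.0, 44.0], [624.0, 29.0], [411.0, 57.0], [412.0, 42.0]]
1.9 [[46.0, 240.0], [39.0, 254.0], [252.0, 319.0], [245.0, 334.0]] [[624.0, 32.0], [625.0, 18.0], [412.0, 46.0], [413.0, 31.0]]
1.95 [[40.0, 251.0], [33.0, 265.0], [246.0, 331.0], [239.0, 346.0]] [[625.0, 21.0], [625.0, 7.0], [413.0, 35.0], [414.0, 20.0]]
[[0.5432, 0.1856, 0.096], [0.4845, 0.1836, 0.096], [0.4821, 0.2271, 0.096], [0.5408, 0.2303, 0.096]] [0.51264038 0.20665423 0.096     ]
carton in case [-0.00017255 -0.01962748]
```

The V shape is the tab behind the finger, so the finger is on the near (outer) side as wanted. The carton measures (0, -20) mm in the case, and the lid is at about 1.83. Descending behind the lid.

Request:
move_arm(steps=[0, 0, 0.02, 0, 0, -0.03, -1, 0, 0, 0.02, 0, 0, -0.06, -1, 0, 0, 0.02, 0, 0, -0.08, -1, 0, 0, 0.02, 0, 0, -0.092, -1, 0, 0, 0.02, 0, 0, -0.092, -1, 0, 0, 0.02, -0.01, -0.001, -0.092, -1, 0, 0, 0.02, -0.02, -0.001, -0.092, -1, 0, 0, 0.02, -0.03, -0.002, -0.092, -1, 0, 0, 0.02, -0.035, -0.002, -0.091, -1, 0, 0, 0.02, -0.04, -0.003, -0.09, -1])

```text
clock: 28.55
position: [0.6122, 0.234, 0.2318]
ee_rot: [0.003, -0.035, 0.999, 0.001]
contact_force: [3.4, 0.4, 3.1]
width: -0.0001
gripper_force: 1.8
```

```bash
python3 st.py
```

```text
{'position': [0.6122, 0.234, 0.2318], 'contact_force': [3.3728, 0.4484, 3.0925], 'moment': [0.208, -0.4767, 0.0025], 'width': -0.0001, 'gripper_force': 1.7551}
lid match -0.05 6 -1
lid match 0.8 0 0
```

The finger touches the lid at about 3 N. Now following the arc forward.

Request:
move_arm(steps=[0, 0, 0, -0.008, -0.001, 0, -1, 0, 0, 0, -0.016, -0.001, 0, -1, 0, 0, 0, -0.024, -0.002, 0, -1, 0, 0, 0, -0.033, -0.002, 0, -1, 0, 0, 0, -0.042, -0.003, 0, -1, 0, 0, 0, -0.05, -0.004, -0.001, -1, 0, 0, 0, -0.057, -0.004, -0.003, -1, 0, 0, 0, -0.066, -0.005, -0.007, -1, 0, 0, 0, -0.076, -0.006, -0.012, -1, 0, 0, 0, -0.084, -0.006, -0.016, -1])

```text
clock: 29.6
position: [0.526, 0.2273, 0.2133]
ee_rot: [-0.0, -0.035, 0.999, -0.0]
contact_force: [3.5, -1.0, 0.1]
width: -0.0002
gripper_force: 1.1
```

Request:
move_arm(steps=[0, 0, 0, -0.008, -0.001, -0.006, -1, 0, 0, 0, -0.015, -0.001, -0.013, -1, 0, 0, 0, -0.022, -0.002, -0.02, -1, 0, 0, 0, -0.027, -0.002, -0.028, -1, 0, 0, 0, -0.032, -0.003, -0.037, -1, 0, 0, 0, -0.037, -0.003, -0.046, -1, 0, 0, 0, -0.04, -0.003, -0.055, -1, 0, 0, 0, -0.042, -0.003, -0.062, -1, 0, 0, 0, -0.043, -0.003, -0.067, -1, 0, 0, 0, -0.044, -0.003, -0.071, -1])

```text
clock: 30.6
position: [0.4834, 0.2244, 0.1423]
ee_rot: [-0.0, -0.035, 0.999, -0.0]
contact_force: [0.9, -0.1, 1.7]
width: -0.0
gripper_force: 0.7
```

```bash
python3 st.py
```

```text
{'position': [0.4834, 0.2244, 0.1423], 'contact_force': [0.9012, -0.1164, 1.6581], 'moment': [-0.0422, -0.2018, 0.0106], 'width': -0.0, 'gripper_force': 0.7385}
lid match 0.27 -6 3
lid match 0.52 0 0
```

Request:
move_arm(steps=[0, 0, 0, 0, 0, -0.001, -1, 0, 0, 0, 0, 0, -0.002, -1, 0, 0, 0, 0, 0, -0.002, -1, 0, 0, 0, 0, 0, -0.003, -1, 0, 0, 0, 0, 0, -0.003, -1, 0, 0, 0, 0, 0, -0.004, -1, 0, 0, 0, 0, 0, -0.004, -1, 0, 0, 0, 0, 0, -0.004, -1, 0, 0, 0, 0, 0, -0.004, -1, 0, 0, 0, 0, 0, -0.004, -1])

```text
clock: 31.65
position: [0.4827, 0.2245, 0.1409]
ee_rot: [0.0, -0.035, 0.999, 0.0]
contact_force: [-5.2, -1.5, 14.5]
width: -0.0001
gripper_force: 7.1
```

The lid stalls solidly at the height of the rim, so it is shut. Now to the outer side of the hasp.

Request:
move_arm(steps=[0, 0, 0, 0, 0, 0.03, -1, 0, 0, 0, -0.03, 0.018, 0.03, -1, 0, 0, 0, -0.06, 0.035, 0.03, -1, 0, 0, 0, -0.087, 0.051, 0.03, -1, 0, 0, 0, -0.087, 0.051, 0.03, -1, 0, 0, 0, -0.087, 0.051, 0.015, -1, 0, 0, 0, -0.087, 0.051, -0.005, -1, 0, 0, 0, -0.087, 0.051, -0.02, -1, 0, 0, 0, -0.087, 0.051, -0.033, -1, 0, 0, 0, -0.087, 0.051, -0.033, -1])

```text
clock: 32.65
position: [0.3957, 0.2748, 0.1042]
ee_rot: [-0.001, -0.035, 0.999, -0.001]
contact_force: [0.2, -0.7, -0.1]
width: -0.0002
gripper_force: 0.0
```

```bash
python3 - <<'E'
from rig import manip
from h import *
s=manip.get_state();print({k:np.round(s[k],4).tolist() for k in("position","contact_force","moment")})
r=lambda im,x,y,w,h,k:cv2.resize(im[y:y+h,x:x+w],None,fx=k,fy=k,interpolation=cv2.INTER_CUBIC)
a,b=[np.mean([np.array(manip.get_image(n)["pixels"],float) for _ in range(3)],0).astype(np.uint8) for n in("scene","top")]
cv2.imwrite("pics/hasp1.png",np.hstack([r(a,380,200,100,150,4),r(b,160,180,100,150,4)]))
E
```

```text
{'position': [0.3957, 0.2748, 0.1042], 'contact_force': [0.2168, -0.7257, -0.0521], 'moment': [-0.0464, -0.002, -0.0279]}
```

View pics/hasp1.png

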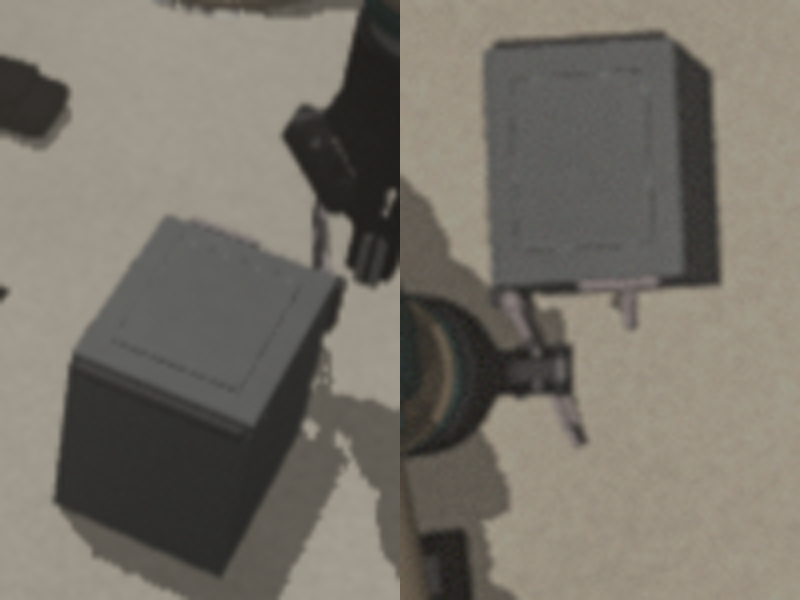

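The lid is flat shut. The staple is at top crop (628,310), the hasp runs from (510,300) to (580,440), and the fingers are on its left. Pushing it round.

Request:
move_arm(steps=[0, 0, 0, 0.004, -0.004, 0, -1, 0, 0, 0, 0.005, -0.009, 0, -1, 0, 0, 0, 0.005, -0.014, 0, -1, 0, 0, 0, 0.005, -0.018, 0, -1, 0, 0, 0, 0.006, -0.022, 0, -1, 0, 0, 0, 0.007, -0.025, 0, -1, 0, 0, 0, 0.009, -0.029, 0, -1, 0, 0, 0, 0.012, -0.032, 0, -1, 0, 0, 0, 0.015, -0.035, 0, -1, 0, 0, 0, 0.017, -0.038, 0, -1])

```text
clock: 33.95
position: [0.4132, 0.2372, 0.1057]
ee_rot: [-0.0, -0.035, 0.999, -0.0]
contact_force: [-1.3, 2.2, -0.7]
width: 0.0
gripper_force: 0.9
```

Request:
move_arm(steps=[0, 0, 0, 0.003, -0.002, 0, -1, 0, 0, 0, 0.006, -0.003, 0, -1, 0, 0, 0, 0.009, -0.004, 0, -1, 0, 0, 0, 0.011, -0.005, 0, -1, 0, 0, 0, 0.012, -0.005, 0, -1, 0, 0, 0, 0.013, -0.005, 0, -1, 0, 0, 0, 0.014, -0.005, 0, -1, 0, 0, 0, 0.015, -0.005, 0, -1, 0, 0, 0, 0.015, -0.005, 0, -1, 0, 0, 0, 0.015, -0.005, 0, -1])

```text
clock: 34.95
position: [0.4229, 0.2326, 0.1055]
ee_rot: [-0.005, -0.034, 0.999, 0.0]
contact_force: [-13.2, 2.9, 8.0]
width: 0.0001
gripper_force: 6.0
```

Request:
move_arm(steps=[0, 0, 0, 0.001, -0.001, 0, -1, 0, 0, 0, 0.002, -0.002, 0, -1, 0, 0, 0, 0.003, -0.003, 0, -1, 0, 0, 0, 0.004, -0.004, 0, -1, 0, 0, 0, 0.004, -0.005, 0, -1, 0, 0, 0, 0.004, -0.006, 0, -1, 0, 0, 0, 0.004, -0.006, 0, -1, 0, 0, 0, 0.004, -0.006, 0, -1, 0, 0, 0, 0.004, -0.006, 0, -1, 0, 0, 0, 0.004, -0.006, 0, -1])

```text
clock: 35.95
position: [0.4234, 0.2277, 0.1043]
ee_rot: [-0.009, -0.034, 0.999, 0.001]
contact_force: [-17.5, 9.0, 4.1]
width: 0.0001
gripper_force: 8.3
```

A hard stop, with sliding along the case's front direction, so the hasp is flat. Retreating straight back, then up and aside, to verify.

Request:
move_arm(steps=[0, 0, 0, -0.02, 0.004, 0, -1, 0, 0, 0, -0.05, 0.004, 0, -1, 0, 0, 0, -0.07, 0.004, 0.03, -1, 0, 0, 0, -0.07, 0.004, 0.08, -1, 0, 0, 0, -0.07, 0.004, 0.13, -1, 0, 0, 0, -0.05, -0.04, 0.17, -1, 0, 0, 0, -0.03, -0.09, 0.18, -1, 0, 0, 0, -0.02, -0.14, 0.18, -1, 0, 0, 0, -0.02, -0.19, 0.18, -1, 0, 0, 0, -0.02, -0.24, 0.18, -1])

```text
clock: 36.95
position: [0.413, -0.0001, 0.2866]
ee_rot: [0.001, -0.035, 0.999, -0.001]
contact_force: [1.0, 0.0, 0.3]
width: -0.0
gripper_force: 0.0
```

```bash
python3 - <<'E'
from rig import manip
from h import *
s=manip.get_state();print({k:np.round(s[k],4).tolist() for k in("position","contact_force")})
d=load("top1");c=pickle.load(open("fit.pkl","rb"))[0]
im=np.mean([np.array(manip.get_image("top")["pixels"],float) for _ in range(5)],0)
g=im[244:270:1,180:236];print("cols 180..235 step 3; rows 244..")
for i,r in enumerate(g): print(244+i,[int(v) for v in r[::3].mean(1)])
for a in(0,.1,.2,.3): print(a,proj(d,T(c,[hasp(a,r,112) for r in(0,30,58,80)])).round(1).tolist())
print("front wall edge",proj(d,T(c,[[-.062,y,.124] for y in(.05,0,-.05)])).round(1).tolist(), "staple",proj(d,T(c,[-.088,-.016,.1])).round(1))
E
```

```text
{'position': [0.413, -0.0001, 0.2866], 'contact_force': [0.9764, 0.0401, 0.3341]}
cols 180..235 step 3; rows 244..
244 [150, 97, 94, 93, 95, 93, 95, 94, 96, 95, 99, 98, 76, 64, 64, 65, 65, 50, 46]
245 [148, 104, 96, 95, 95, 95, 94, 95, 95, 96, 96, 98, 77, 62, 62, 65, 66, 52, 47]
246 [149, 106, 97, 94, 96, 95, 95, 95, 95, 94, 95, 96, 81, 66, 64, 64, 66, 49, 49]
247 [149, 104, 96, 95, 94, 94, 93, 95, 94, 95, 97, 96, 82, 64, 63, 62, 67, 47, 47]
248 [148, 100, 96, 97, 95, 96, 95, 94, 96, 93, 95, 97, 73, 64, 65, 59, 57, 50, 44]
249 [151, 102, 96, 94, 96, 94, 92, 90, 93, 95, 97, 97, 71, 69, 73, 55, 50, 48, 46]
250 [148, 103, 90, 89, 84, 79, 74, 70, 88, 114, 115, 111, 80, 75, 77, 54, 49, 49, 52]
251 [152, 92, 73, 68, 63, 59, 53, 48, 82, 119, 119, 112, 77, 71, 77, 70, 79, 81, 86]
252 [149, 81, 73, 59, 50, 50, 49, 57, 68, 105, 100, 88, 70, 70, 96, 106, 125, 129, 128]
253 [147, 75, 100, 73, 53, 78, 77, 91, 81, 116, 113, 89, 74, 77, 94, 110, 128, 149, 145]
254 [148, 74, 116, 98, 77, 124, 122, 124, 116, 127, 125, 105, 78, 77, 77, 106, 107, 149, 146]
255 [146, 76, 117, 109, 113, 130, 127, 124, 12
[... 1080 characters left out ...]
, 90, 89, 125, 145, 144, 149, 145, 147, 146]
267 [146, 145, 149, 145, 148, 146, 147, 147, 146, 124, 90, 89, 133, 147, 142, 144, 146, 146, 149]
268 [147, 143, 147, 144, 146, 146, 146, 145, 145, 115, 91, 91, 135, 147, 145, 144, 146, 143, 147]
269 [148, 145, 148, 145, 144, 146, 146, 146, 147, 109, 89, 89, 139, 145, 145, 147, 146, 143, 147]
0 [[187.7, 256.0], [202.1, 255.1], [215.5, 254.3], [226.0, 253.6]]
0.1 [[187.7, 256.0], [202.1, 256.6], [215.5, 257.1], [226.0, 257.5]]
0.2 [[187.7, 256.0], [201.9, 258.0], [215.2, 259.9], [225.6, 261.3]]
0.3 [[187.7, 256.0], [201.6, 259.4], [214.6, 262.6], [224.8, 265.1]]
front wall edge [[182.1, 251.2], [206.3, 249.7], [230.5, 248.2]] staple [[217.  262.1]]
```

The strap lies in rows 254–255 along its whole length, matching the flat prediction (255.1 mid-strap, 253.6 at the end; 0.1 rad would put the end at 257.5). Handing in.

```bash
python3 -c "
from rig import manip
print(manip.sign_off())"
```

```text
the job is handed in; nothing more can be done
None
```

The job is handed in: the carton stands in the bay, the lid is shut and the hasp lies flat over the staple by my measurements, at about 37 s of the 72 s; sign-off returned no verdict, I did not re-measure the bystanders, and the carton needed an extra trip to the mat to be regripped higher after the gripper touched the bay's rim with about 33 N.

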